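# Jack up the edge of a lab bath and hold it

## Task

I want to change a worn foot under the tipping side of the small steel bath. First lift its loose lid off by the knob and put it flat on the middle of the cork mat without dropping it; then set the lever jack upright on the bench with its saddle centred under the ring-marked lift lug, and give the pump handle one full trial stroke: all the way down so the bath rises, then all the way back up so the bath is down on its feet again. Then pump the handle all the way down once more and finish while still holding it down, the bath resting raised on the jack; do not knock or shift the other things on the bench.

Things in the scene. Friction and masses are not known exactly. Their poses are not given: they have to be found in the camera images.
- bath: Empty steel bath with a white rim, 210 (x) x 190 (y) x 140 mm high. Origin on the bench under its centre, z up. It is hinged along its -y side (hinge line 90 mm from the origin, 12 mm high), fixed there to the bench. On its +y side (wall 90 mm, rim 95 mm from the origin) are the ring-marked lift lug and, towards +x, a shorter, higher bracket without a ring: not the lift point.
- lift_point (a point): Lift point: centre of the underside of the round rubber pad (32 mm across) below the lug, 66 mm above the bench, at (-40, 130) mm in the bath's frame; axes as the bath's, +y points out from the bath. The lug is a steel tongue 50 mm wide, ending 150 mm in +y from the bath's origin, top at 80 mm, with a raised ring 30 mm across on top right over the point.
- tank (a joint): Tilt of the bath about its hinge, rad: 0 = down on its feet, grows as the lug side rises, about 0.07 with the jack fully pumped. It falls back by its own weight, 8 to 12 N on the lift point.
- lid: Loose square steel lid of the bath, 172 x 172 x 4 mm, 0.2 to 0.4 kg, with a locating step 142 x 132 x 6 mm under it that sits in the bath's opening (about 4 mm play). Origin at the centre of the underside of the plate: 140 mm above the bench on the bath, 10 mm when lying on the mat.
- lid_knob (a point): Middle of the head of the lid's black round knob, to be gripped from above: head 34 mm across, 22 to 44 mm above the lid's origin, this point 31 mm above it. A thinner neck is below.
- mat: Square cork mat 230 x 230 x 4 mm, fixed flat on the bench; origin at the centre of its underside.
- jack: Loose lever jack, about 0.76 kg. Origin on the underside of its base, under the post; x points from the post to the saddle, z up. Dark steel base plate 80 mm wide, 8 mm thick, from x = -150 to +120 mm. Link cover 30 mm and saddle housing 38 mm high on the +x side; pump handle on the -x side.
- jack_post (a point): Carrying point of the jack, 92 mm above the origin, axes as the jack's: the upright aluminium post, 26 (x) x 34 (y) mm, top at 108 mm. Grip it from above with the fingers on its two y sides; the handle is in the way on its -x side.
- saddle_top (a point): Centre of the top of the jack's round saddle (40 mm across), at (95, 0, 52) mm in the jack's frame with the handle up, then 14 mm lower than the lift pad; rises up to 30 mm as the handle goes down. Axes as the jack's.
- handle (a joint): Pump handle, rad: 0 = up (a spring brings it back there when let go), 0.5 = fully down, at a stop. The saddle rises 60 mm per rad with it; no ratchet, so it sinks when the handle rises. Push on the pedal: 2.5 N starts it, about 5 N to the end unloaded, 9 to 13 N with the bath on it.
- pedal (a point): Centre of the top of the pedal, a flat rubber pad 38 x 50 mm at the end of the pump handle, pushed down from above. In the jack's frame at (-118, 0, 104) mm with the handle up, about (-129, 0, 55) mm fully down; it turns about a pivot at (-26, 0, 55) mm.
- bottle: Glass bottle with a blue cap, 66 mm across, 150 mm high; a bystander, not to be moved. Origin at the centre of its underside.
- beaker: Glass beaker, 70 mm across, 90 mm high; a bystander, not to be moved. Origin at the centre of its underside.
- tipbox: White box with a clear cover, 85 x 120 x 72 mm; a bystander, not to be moved. Origin at the centre of its underside.
- tub: Low clear tub with a white cover, 65 x 90 x 46 mm; a bystander, not to be moved. Origin at the centre of its underside.
- jar: Small amber jar with a white cap, 48 mm across, 60 mm high; a bystander, not to be moved. Origin at the centre of its underside.
- rack: White tube rack with tubes, 50 x 110 x 83 mm; a bystander, not to be moved. Origin at the centre of its underside.
Not all that is in view belongs to the job. What is shaped like the lid but pink or turquoise is not meant.

How it is judged (in metres and radians):
On the way, in this order (a step that is already met when the one before it is completed fails the run):
1. the lid lies flat on the mat, let go (horizontal distance between lid and mat below 0.07 m and height (world z) of lid below 0.02 m and angle between lid's own z axis and vertical below 0.08 rad and contact force between the fingers and lid below 0.1 N), for 0.2 s.
2. the jack stands on the bench with its saddle under the marked lift point, handle up (horizontal distance between saddle_top and lift_point below 0.014 m and angle between jack's own z axis and vertical below 0.06 rad and height (world z) of jack below 0.004 m and value of joint handle below 0.08 rad and value of joint tank below 0.01 rad), for 0.2 s.
3. trial stroke: handle fully down, bath raised on the jack (value of joint handle above 0.43 rad and value of joint tank above 0.04 rad and horizontal distance between saddle_top and lift_point below 0.014 m and angle between jack's own z axis and vertical below 0.06 rad and height (world z) of jack below 0.004 m and contact force between jack and bath above 3 N), for 0.1 s.
4. handle back up, bath down again (value of joint handle below 0.08 rad and value of joint tank below 0.01 rad), for 0.1 s.
At the end, for the whole second after the job is handed in: Lid flat on the mat, let go, centres within 70 mm; jack flat on the bench, saddle within 14 mm of the lift point seen from above; robot holding the handle down (over 0.43 of 0.5 rad), bath raised on the saddle (tilt over 0.04 rad, over 3 N between them) (all of step 1 and all of step 3 and contact force between any of the fingers, the arm and jack above 2 N and velocity of joint handle below 0.1 rad/s and linear speed of lid below 0.03 m/s); the arm keeps its last pose, push and grip.
It fails at once if another thing on the bench is knocked or shifted by more than 30 mm (distance of any of bottle, beaker, tipbox, tub, jar, rack from where it was at the start of the episode above 0.03 m).
It fails at once if the lid is dropped (falls free faster than 0.7 m/s) (contact force between lid and anything else below 0.02 N and linear speed of lid above 0.7 m/s).
It also fails if it takes over 67 s, if anything falls off the work surface, if the arm or the gripper's body presses on something with over 40 N, if the wrist force passes 120 N, or if a joint passes its speed limit or range.

## Robot

A 6-joint arm with a two-finger parallel gripper is mounted at the origin on the work surface. World frame = base frame: x ahead of the robot, y to its left, z up, the work surface at z = 0. Lengths are in mm, angles in rad, forces in N, time in s.
With the tool pointing down it reaches from about 275 to 850 mm from the base axis. Payload 19 kg.
Tool frame: the origin (TCP) lies between the finger pads; the fingertips stand 11 mm ahead of it and the grasp point (between the pads) lies 8 mm behind it (tcp_to_tips is the distance from the TCP to the fingertips, in mm); z points along the fingers, y is the direction in which the jaws open and shut (so a half turn about z gives the same grasp; the last joint's range is limited). The gripper opens to 85 mm and grips with 20 to 120 N. Pads are 22 mm wide; open, the fingers measure 114 mm over their backs; the gripper's body (76 mm by 85 mm) begins 54 mm behind the grasp point. The pads swing forward as they close: fully open they stand 13 mm farther back than shut.
Start: joints at [-1.296, 0.15, 1.437, -0, 1.554, -0.134], TCP at [228.539, -527.6, 242.267] pointing down, gripper open.
Joint ranges: [-2.8, 2.8], [-0.68, 2.1], [0.12, 2.68], [-1.39, 4.53], [0.16, 2.79], [-2.81, 2.81]. Speed limits (rad/s): [1.89, 1.89, 2.22, 3.01, 3.01, 3.01].

## Interface

Orientations are given as a 3x3 rotation matrix whose columns are the frame's x, y, z axes.
In Python, from plant import sense, get_image, camera_info, sign_off, tcp_to_tips gives the robot as it stands.
- The arm moves only by the tool servo_tool, never from a script. Its argument "targets" is a list of rows, each a list of 7 numbers: the shift along the world's x, y, z in mm, then the turn, a rotation vector about the world's x, y, z in rad, then the finger opening in mm, from 0 to 85.4. A call has exactly 10 rows; each row is the pose to reach, as a shift and turn from the pose commanded when the call began; what a row does not reach only later rows make up. A row lasts 1/12 s, in which the tool goes at most 41.7 mm and 7.16 degrees, less where a joint would pass 70% of its speed; a pose out of reach is approached as far as the arm can. A call with a gripper value outside its range is refused whole. The fingers move at their own pace and stop on an object; "squeeze" is the grip in N (left out, the last holds). Time passes only in rows, so rows that repeat a pose let the fingers close, or fill a call up. It gives the time, the measured TCP pose, the force and the opening at its end, in the units of the state.
- sense(): the state, without advancing time (a new reading comes with each control period).
- get_image(name): name is "scene" or "top" or "wrist"; returns the picture (480x640x3 uint8, red, green, blue); there is no depth.
- camera_info(name): a dict with "fov_y" (degrees; the focal length in pixels is half the picture's height over the tangent of half this angle, whatever the lens; pixels are square), "cx", "cy" (the principal point, pixels), "T" (4x4, takes a point from camera to world coordinates). Camera axes: x right, y up, looking along -z (the intrinsics and any distortion apply to the point x, -y, -z); pixel columns grow to the right and rows downward; lengths in mm; the calibration is good to about 2 mm. A picture is of the moment at which its call begins: read the wrist's pose just before it. camera_info takes no time and is no camera call; for the wrist camera it gives the pose at the moment of the call.
- sign_off(): hands the job in, once; it reports no verdict.
The state is a dict: "t": time; "joint_pos": joint angles; "qvel": joint speeds; "effort": joint torques, N m; "position": TCP position; "tool_rot": TCP orientation; "force": force on the tool from outside, world axes, zero at the start; "moment": the same for the moment, N m; "finger_gap": opening from 0.0 (shut) to 1.0 (fully open).
Only numpy, scipy, OpenCV 4.12 (cv2) and the standard library are available. Lean on these libraries where they do the work, as an engineer would, in place of code of your own. Each camera call takes 0.05 s, during which the arm holds its last target.

## Working session

There is one attempt and no reset: what is moved stays moved. The work goes in short steps, Python scripts to look and compute and a tool call to move; the robot and the scene stay as the last step left them, time stands still between calls to the robot, and variables do not carry over. Pictures are saved under pics/ and viewed, and the job is handed in when it is done.

Besides the shell and the picture viewer there is one more tool, called after "Request:" as name(argument=value, ...) on one line, values as JSON. servo_tool: Moves the arm, as the interface text tells. Its arguments: {"type":"object","properties":{"targets":{"type":"array","items":{"type":"array","items":{"type":"number"}}},"squeeze":{"type":"number"}},"required":["targets"]}

```bash
mkdir -p pics; cat > h.py <<'E'
import numpy as np, cv2
from plant import *
def K(name):
    c=camera_info(name); f=240/np.tan(np.radians(c['fov_y'])/2); return c,f
def proj(name,P,c=None):
    c=c or camera_info(name); f=240/np.tan(np.radians(c['fov_y'])/2)
    T=np.array(c['T']); P=np.atleast_2d(P); q=(P-T[:3,3])@T[:3,:3]
    return np.c_[c['cx']+f*q[:,0]/-q[:,2], c['cy']-f*q[:,1]/-q[:,2]]
def ray(name,uv,z,c=None):
    c=c or camera_info(name); f=240/np.tan(np.radians(c['fov_y'])/2)
    T=np.array(c['T']); uv=np.atleast_2d(uv).astype(float)
    d=np.c_[(uv[:,0]-c['cx'])/f,-(uv[:,1]-c['cy'])/f,-np.ones(len(uv))]@T[:3,:3].T
    o=T[:3,3]; return o+d*((z-o[2])/d[:,2])[:,None]
def save(n,im): cv2.imwrite('pics/'+n+'.png',im[:,:,::-1])
E
python3 - <<'E'
from h import *
for n in ['scene','top','wrist']:
    c=camera_info(n); print(n,{k:(np.round(v,3).tolist() if k=='T' else v) for k,v in c.items()})
    save(n+'0',get_image(n))
print(sense(), tcp_to_tips)
E
```

```text
scene {'fov_y': 47.29562378856514, 'cx': 318.4472563234205, 'cy': 238.99868918747953, 'T': [[-0.783, -0.336, 0.524, 1258.008], [0.622, -0.415, 0.664, 996.272], [-0.006, 0.846, 0.534, 931.309], [0.0, 0.0, 0.0, 1.0]]}
top {'fov_y': 50.76163767416577, 'cx': 323.0091902998387, 'cy': 235.00999555073358, 'T': [[0.018, 0.996, -0.091, 345.249], [-1.0, 0.017, -0.007, -4.634], [-0.006, 0.091, 0.996, 1474.051], [0.0, 0.0, 0.0, 1.0]]}
wrist {'fov_y': 66.6166906826652, 'cx': 318.3462320898525, 'cy': 238.9103381776174, 'T': [[0.398, 0.869, 0.294, 303.557], [-0.917, 0.378, 0.127, -495.824], [-0.001, -0.32, 0.947, 373.03], [0.0, 0.0, 0.0, 1.0]]}
{'t': 0.15, 'joint_pos': array([-1.29599878e+00,  1.50934432e-01,  1.43785084e+00,  1.47123194e-05,
        1.55377758e+00, -1.33976017e-01]), 'qvel': array([ 0.00051831, -0.00023764, -0.00222337, -0.00078534, -0.0009028 ,
        0.00039883]), 'effort': array([ 1.41058154e-03, -7.13382339e+01, -5.71041620e+01, -2.17714219e-04,
        7.10268025e-03, -3.05965762e-05]), 'position': array([ 228.50798638, -527.46902367,  241.79452168]), 'tool_rot': array([[ 9.17609122e-01,  3.97483882e-01, -2.49106912e-04],
       [ 3.97483934e-01, -9.17608654e-01,  9.37787700e-04],
       [ 1.44172837e-04, -9.59538544e-04, -9.99999529e-01]]), 'force': array([ 0.26311516,  0.76965555, -0.76003387]), 'moment': array([-0.01630923,  0.01718914, -0.04972554]), 'finger_gap': 1.0027506723522637} 11.0
```

View pics/top0.png

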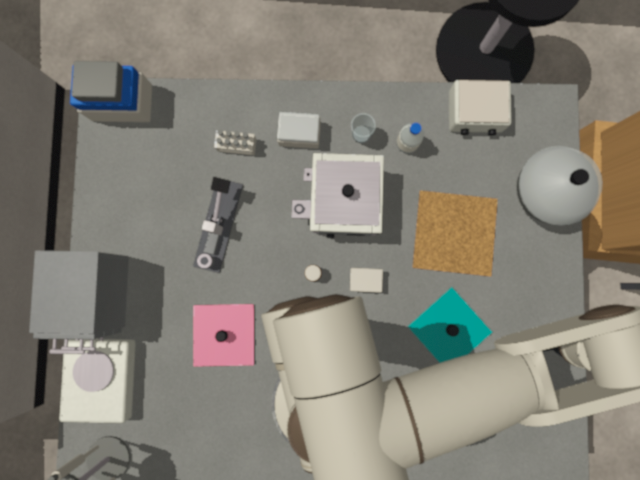

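View pics/scene0.png

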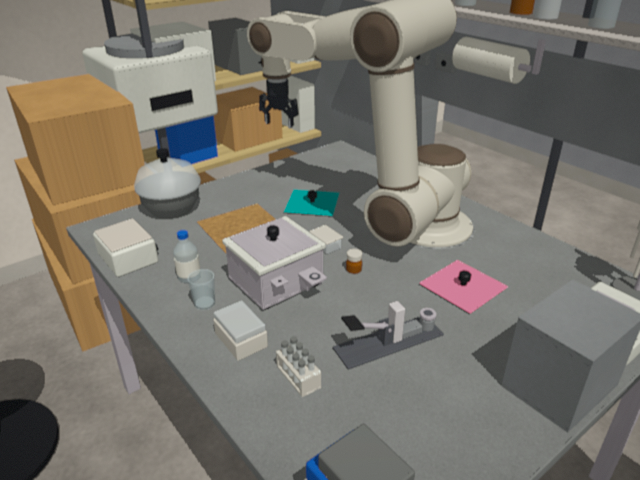

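View pics/wrist0.png

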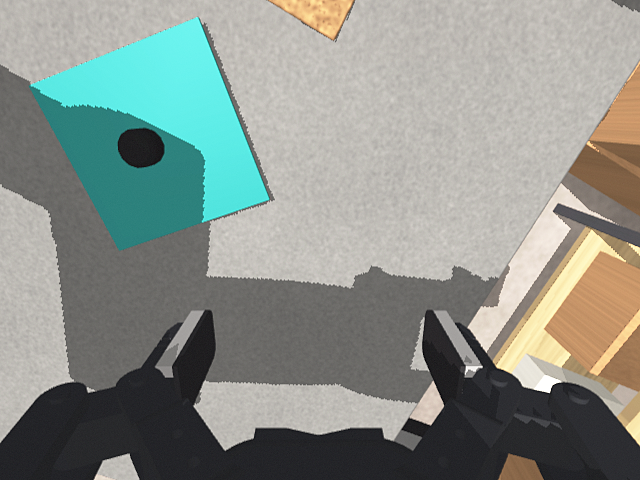

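The top view shows three lid-shaped things: a steel lid with a black knob on the white-rimmed bath (347,191), a pink one (222,336) and a turquoise one (452,330). The steel one on the bath is the one meant. The lug with the ring is at (299,209), the higher bracket without a ring at (308,174), and the jack around (217,225), with its saddle at (205,261) and pedal at (220,185). I'll confirm this in enlarged crops.

```bash
python3 - <<'E'
from h import *
t=get_image('top'); s=get_image('scene')
save('c1',cv2.resize(t[145:285,185:395],None,fx=3.8,fy=3.8,interpolation=cv2.INTER_CUBIC))
save('c2',cv2.resize(s[215:375,205:455],None,fx=3.2,fy=3.2,interpolation=cv2.INTER_CUBIC))
np.save('top.npy',t);np.save('scene.npy',s)
E
```

```text
(no output)
```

View pics/c1.png

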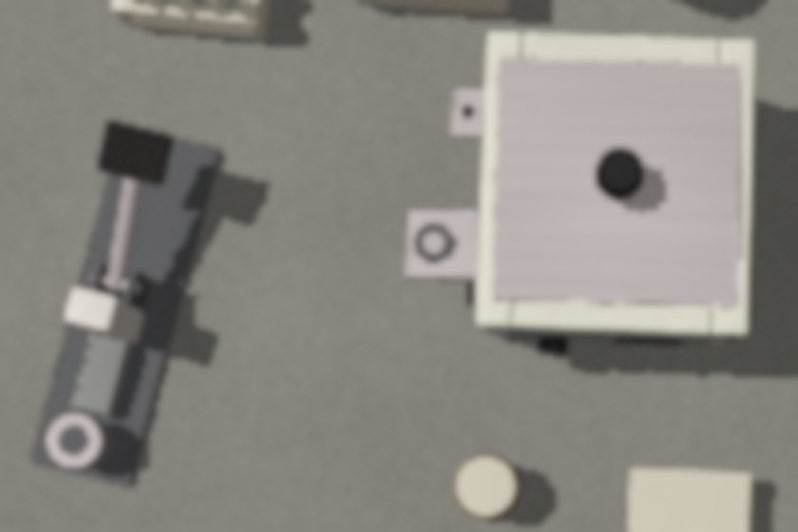

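View pics/c2.png

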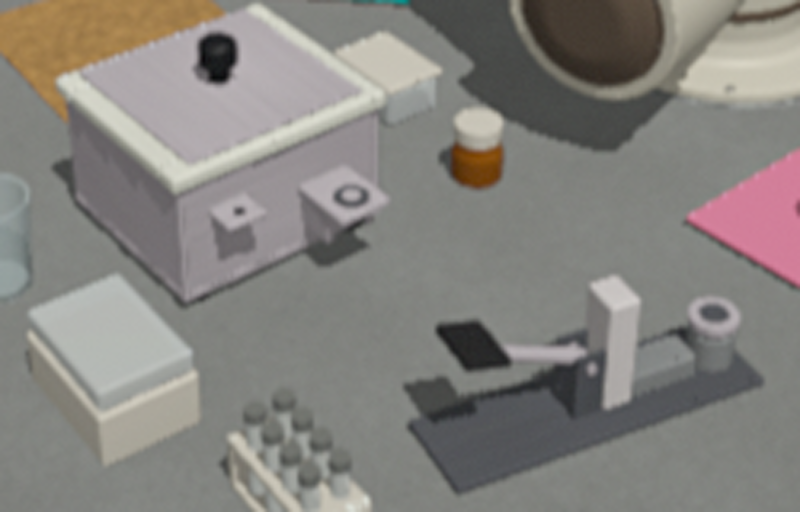

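```bash
cat > m.py <<'E'
from h import *
def cr(x,y): return [185+(x+.5)/3.8-.5,145+(y+.5)/3.8-.5]
rim=ray('top',[cr(487,32),cr(754,40),cr(749,333),cr(476,325)],140)
print('rim',rim.round(1)); print('bath c',rim.mean(0))
ey=(rim[0]+rim[3]-rim[1]-rim[2])/2; ex=(rim[0]+rim[1]-rim[2]-rim[3])/2
print('sizes',np.linalg.norm(ex),np.linalg.norm(ey),'yaw',np.degrees([np.arctan2(-ey[0],ey[1]),np.arctan2(ex[1],ex[0])]))
print('ring',ray('top',[cr(434,243)],81)); print('knob',ray('top',[cr(620,173)],180))
print('lid c', ray('top',[cr(498,59),cr(742,66),cr(738,306),cr(494,300)],144).round(1), ray('top',[cr(498,59),cr(742,66),cr(738,306),cr(494,300)],144).mean(0))
sd=ray('top',[cr(73,440)],52)[0]; po=ray('top',[cr(90,308)],108)[0]; pe=ray('top',[cr(136,152)],104)[0]
print('saddle',sd,'post',po,'ped',pe)
for a,b in ((sd,po),(po,pe),(sd,pe)): print(np.linalg.norm((a-b)[:2]),np.degrees(np.arctan2((a-b)[1],(a-b)[0])))
print('base',ray('top',[cr(223,152),cr(134,486),cr(33,460)],8).round(1))
print('mat', ray('top',[[418,191],[497,199],[492,276],[413,268]],4).round(1),ray('top',[[418,191],[497,199],[492,276],[413,268]],4).mean(0))
for n,uv,z in (('rack',[235,142],83),('box',[298,127],72),('beaker',[363,125],90),('cap',[415,129],150),('jar',[313,273],60),('tub',[367,280],46),('turq',[450,328],4),('pink',[223,336],4)): print(n,ray('top',[uv],z).round(0))
E
python3 m.py
python3 - <<'E'
from h import *
t=np.load('top.npy')
hsv=cv2.cvtColor(t,cv2.COLOR_RGB2HSV)
# mat mask
m=cv2.inRange(hsv,(8,90,90),(22,255,255)); m[:,:400]=0;m[:,510:]=0;m[:180]=0;m[285:]=0
c=max(cv2.findContours(m,0,2)[0],key=cv2.contourArea); r=cv2.minAreaRect(c); print('mat',r, ray('top',[r[0]],4))
# knob blob
m=(t.max(2)<60).astype(np.uint8); m[:]*=1
n,l,st,ce=cv2.connectedComponentsWithStats(m)
for i in range(1,n):
    if st[i,4]>25 and 300<ce[i,0]<400 and 150<ce[i,1]<300 or (200<ce[i,0]<260 and 170<ce[i,1]<280 and st[i,4]>25): print(ce[i],st[i])
# scene check of predicted points
P=[ray('top',[[299.2,208.9]],81)[0]]
print(proj('scene',P))
E
```

```text
rim [[ 688.    36.5  140. ]
 [ 685.2 -152.2  140. ]
 [ 477.2 -150.2  140. ]
 [ 479.5   40.2  140. ]]
bath c [582.48124404 -56.42784357 140.        ]
sizes 208.27032875840237 189.57380191313248 yaw [-0.77270458 -0.78750661]
ring [[545.23204836  74.07039432  81.        ]]
knob [[581.24739164 -57.2174886  180.        ]]
lid c [[ 667.7   28.3  144. ]
 [ 665.4 -143.5  144. ]
 [ 495.5 -142.   144. ]
 [ 496.8   27.8  144. ]] [581.37247075 -57.32790645 144.        ]
saddle [397.78077927 339.83758237  52.        ] post [490.3131535  317.77494246 108.        ] ped [604.71575111 289.75148745 104.        ]
95.12623381759417 166.5892666708358
117.78483931195463 166.23614738113284
212.9100736849708 166.39391698467801
base [[624.  243.    8. ]
 [365.2 302.6   8. ]
 [383.6 380.4   8. ]]
mat [[ 614.2 -270.6    4. ]
 [ 594.3 -501.9    4. ]
 [ 369.  -484.4    4. ]
 [ 388.1 -256.2    4. ]] [ 491.40641435 -378.30389946    4.        ]
rack [[731. 258.  83.]]
box [[780.  82.  72.]]
beaker [[ 783. -101.   90.]]
cap [[ 755. -236.  150.]]
jar [[368.  32.  60.]]
tub [[ 351. -120.   46.]]
turq [[ 218. -362.    4.]]
pink [[184. 288.   4.]]
mat ((455.0450439453125, 233.00408935546875), (79.03771209716797, 78.76610565185547), 5.19442892074585) [[ 492.06730801 -378.52358076    4.        ]]
[220.3919598 185.       ] [212 178  18  15 199]
[347.81443299 190.68041237] [343 185  11  12  97]
[237.6        194.64444444] [234 189   7  12  45]
[225.97609562 227.41035857] [215 202  23  52 251]
[330.35135135 234.86486486] [326 233   9   5  37]
[355.36666667 234.46666667] [347 234  17   2  30]
[216.4939759  263.60240964] [211 258  11  11  83]
[[314.41648244 275.65981036]]
```

Measured from the top view, with distances between features matching the given sizes:

| Thing | Position (mm) |
|---|---|
| Knob | (581, -57) |
| Lift ring | (545, 74) |
| Jack post | (490, 318), jack x at 166.4° |
| Mat centre | (492, -378) |

Next I move above the knob.

Request:
servo_tool(targets=[[22,29.4,0,0,0,0,85],[44,58.8,0,0,0,0,85],[66,88.2,0,0,0,0,85],[88,117.6,0,0,0,0,85],[110,147,0,0,0,0,85],[132,176.4,0,0,0,0,85],[154,205.8,0,0,0,0,85],[176,235.2,0,0,0,0,85],[198,264.6,0,0,0,0,85],[220,294,0,0,0,0,85]], squeeze=60)

```text
t: 1.08
position: [449.3, -231.9, 242.4]
tool_rot: [[0.918, 0.397, 0.0], [0.397, -0.918, -0.0], [0.0, 0.0, -1.0]]
force: [0.7, -1.0, 0.1]
finger_gap: 0.993
```

Request:
servo_tool(targets=[[22,29.4,0,0,0,0,75],[44,58.8,0,0,0,0,75],[66,88.2,0,0,0,0,75],[88,117.6,0,0,0,0,75],[110,147,0,0,0,0,75],[126,168,0,0,0,0,75],[132.5,176.4,0,0,0,0,75],[132.5,176.4,0,0,0,0,75],[132.5,176.4,0,0,0,0,75],[132.5,176.4,0,0,0,0,75]])

```text
t: 1.92
position: [580.5, -58.1, 242.2]
tool_rot: [[0.918, 0.397, -0.0], [0.397, -0.918, -0.0], [-0.0, 0.0, -1.0]]
force: [-0.7, -0.6, 0.5]
finger_gap: 0.879
```

```bash
python3 - <<'E'
from h import *
s=sense(); print(s['t'],s['position'],s['finger_gap'],s['force'])
c=camera_info('wrist'); im=get_image('wrist'); save('w1',im)
print(proj('wrist',[[581,-57,184],[581,-57,175]],c))
E
```

```text
1.9167 [580.52778186 -58.10304557 242.24698843] 0.8794048163022198 [-0.66478602 -0.57801585  0.45089731]
[[315.40612908 266.7312591 ]
 [315.51733182 260.69356432]]
```

View pics/w1.png

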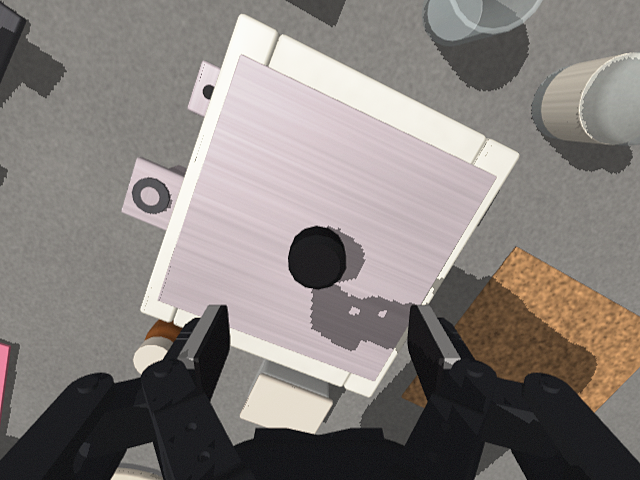

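The wrist view shows the knob head at (317,257) on the steel lid, and the ring at (151,195). I'll turn both into positions.

```bash
python3 - <<'E'
from h import *
c=camera_info('wrist'); im=cv2.imread('pics/w1.png')
m=(im.max(2)<45).astype(np.uint8); m[300:]=0
n,l,st,ce=cv2.connectedComponentsWithStats(m); i=[i for i in range(1,n) if st[i,4]>1000 and 280<ce[i,0]<350][0]
print(st[i],ce[i],ray('wrist',[ce[i]],180,c),ray('wrist',[[151,195]],81,c), ray('wrist',[[151,195]],83,c))
print(ray('wrist',[[239,55],[497,177],[371,378],[158,300]],144,c).round(1))
E
```

```text
[ 288  226   58   63 2859] [316.8324589  257.68345575] [[584.81421073 -56.37545878 180.        ]] [[545.36425522  73.72024275  81.        ]] [[546.1175317   73.03472593  83.        ]]
[[ 667.5   27.5  144. ]
 [ 666.5 -144.2  144. ]
 [ 497.6 -138.8  144. ]
 [ 497.9   27.9  144. ]]
```

Request:
servo_tool(targets=[[1,0,-20,0,0,0,75],[2,0,-40,0,0,0,75],[2,0,-60,0,0,0,75],[2,0,-72,0,0,0,75],[2,0,-79,0,0,0,75],[2,0,-79,0,0,0,75],[2,0,-79,0,0,0,25],[2,0,-79,0,0,0,25],[2,0,-79,0,0,0,25],[2,0,-79,0,0,0,25]], squeeze=60)

```text
t: 2.8
position: [583.4, -57.3, 164.6]
tool_rot: [[0.918, 0.398, 0.002], [0.398, -0.918, -0.0], [0.001, 0.001, -1.0]]
force: [-3.3, 0.6, 2.8]
finger_gap: 0.377
```

Request:
servo_tool(targets=[[0,0,0,0,0,0,25],[0,0,0,0,0,0,25],[0,0,0,0,0,0,25],[0,0,5,0,0,0,25],[0,0,10,0,0,0,25],[0,0,20,0,0,0,25],[0,0,35,0,0,0,25],[0,0,50,0,0,0,25],[0,0,60,0,0,0,25],[0,0,60,0,0,0,25]])

```text
t: 3.63
position: [583.8, -57.3, 226.1]
tool_rot: [[0.918, 0.398, 0.003], [0.398, -0.918, -0.001], [0.003, 0.002, -1.0]]
force: [-0.1, 0.7, -2.9]
finger_gap: 0.376
```

```bash
python3 - <<'E'
from h import *
s=sense(); print(s['t'],s['position'],s['finger_gap'],s['force'])
a=get_image('wrist'); b=get_image('scene')
save('w2',np.hstack([cv2.resize(a,(400,300)),cv2.resize(b[150:390,180:500],(400,300))]))
E
```

```text
3.6333 [583.76621347 -57.33245783 226.05981749] 0.3758605116592568 [-0.07681052  0.65802734 -2.90474519]
```

View pics/w2.png

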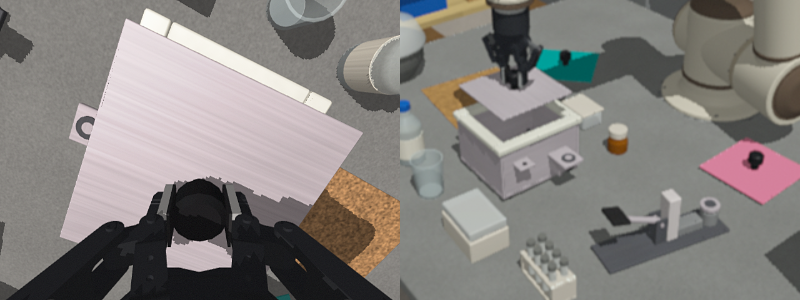

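The lid is off the bath, held level by the knob; the wrist force shows about 3 N of weight. Next I carry it to the mat.

Request:
servo_tool(targets=[[-3,-11,0,0,0,0,25],[-9,-32,0,0,0,0,25],[-17,-60,0,0,0,0,25],[-26,-92,0,0,0,0,25],[-36,-127,0,0,0,0,25],[-46,-162,0,0,0,0,25],[-56,-197,0,0,0,0,25],[-65,-230,0,0,0,0,25],[-73,-258,0,0,0,0,25],[-80,-282,0,0,0,0,25]])

```text
t: 4.57
position: [501.4, -341.6, 222.2]
tool_rot: [[0.918, 0.396, -0.001], [0.396, -0.918, 0.001], [-0.001, -0.001, -1.0]]
force: [0.4, 0.0, -2.5]
finger_gap: 0.373
```

Request:
servo_tool(targets=[[-6,-21,0,0,0,0,25],[-9,-32,0,0,0,0,25],[-11,-39,-12,0,0,0,25],[-11,-39,-32,0,0,0,25],[-11,-39,-57,0,0,0,25],[-11,-39,-82,0,0,0,25],[-11,-39,-107,0,0,0,25],[-11,-39,-130,0,0,0,25],[-11,-39,-148,0,0,0,25],[-11,-39,-160,0,0,0,25]])

```text
t: 5.4
position: [491.2, -376.6, 59.9]
tool_rot: [[0.917, 0.398, -0.002], [0.398, -0.917, 0.003], [-0.001, -0.003, -1.0]]
force: [0.1, 1.0, -4.2]
finger_gap: 0.377
```

Request:
servo_tool(targets=[[0,0,-6,0,0,0,25],[0,0,-12,0,0,0,25],[0,0,-18,0,0,0,25],[0,0,-23,0,0,0,25],[0,0,-25,0,0,0,25],[0,0,-27,0,0,0,25],[0,0,-28,0,0,0,25],[0,0,-29,0,0,0,25],[0,0,-29,0,0,0,25],[0,0,-29,0,0,0,25]])

```text
t: 6.23
position: [492.2, -378.3, 34.6]
tool_rot: [[0.918, 0.397, 0.0], [0.397, -0.918, -0.0], [0.0, 0.0, -1.0]]
force: [-0.2, -0.0, -0.8]
finger_gap: 0.376
```

Request:
servo_tool(targets=[[0,0,-0.5,0,0,0,25],[0,0,-1,0,0,0,25],[0,0,-1,0,0,0,40],[0,0,-1,0,0,0,50],[0,0,-1,0,0,0,65],[0,0,-1,0,0,0,75],[0,0,-1,0,0,0,75],[0,0,10,0,0,0,75],[0,0,30,0,0,0,75],[0,0,60,0,0,0,75]])

```text
t: 7.07
position: [491.2, -377.4, 93.5]
tool_rot: [[0.918, 0.398, -0.003], [0.398, -0.918, 0.003], [-0.001, -0.004, -1.0]]
force: [0.6, -0.6, -0.2]
finger_gap: 0.878
```

Request:
servo_tool(targets=[[0,0,30,0,0,0,80],[0,5,65,0,0,0,80],[0,20,100,0,0,0,80],[0,50,125,0,0,-0.06,80],[0,85,140,0,0,-0.12,80],[0,120,150,0,0,-0.2,80],[0,155,155,0,0,-0.28,80],[0,185,155,0,0,-0.36,80],[0,205,155,0,0,-0.42,80],[0,210,155,0,0,-0.48,80]])

```text
t: 7.9
position: [491.9, -165.2, 250.7]
tool_rot: [[0.997, -0.072, 0.002], [-0.072, -0.997, 0.0], [0.002, -0.0, -1.0]]
force: [0.3, -0.3, -0.4]
finger_gap: 0.933
```

```bash
python3 - <<'E'
from h import *
s=sense(); print(s['t'],s['position'],s['tool_rot'][:,1],s['finger_gap'],s['force'])
a=get_image('top'); b=get_image('scene'); np.save('top2.npy',a)
save('w3',np.hstack([cv2.resize(a[90:330,200:520],(400,300)),cv2.resize(b[120:360,150:470],(400,300))]))
E
```

```text
7.9 [ 491.86661293 -165.24571964  250.74408009] [-7.20265646e-02 -9.97402707e-01 -1.16392011e-04] 0.932501229742155 [ 0.27284086 -0.33711998 -0.37647367]
```

View pics/w3.png

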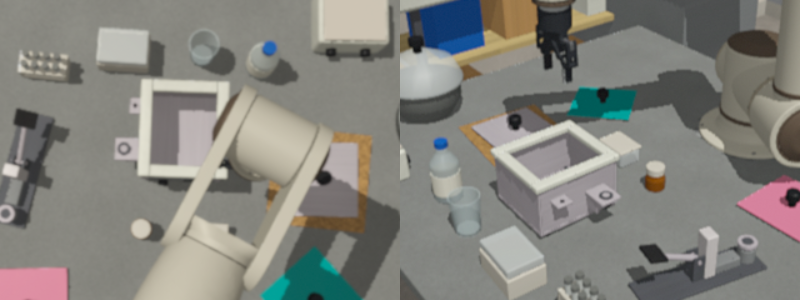

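The lid lies on the mat, let go. Next I go over the jack post, jaws across its y sides (tool yaw about -103.6°).

Request:
servo_tool(targets=[[0,15,0,0,0,0,80],[0,45,0,0,0,-0.02,80],[0,80,0,0,0,-0.04,80],[0,116,0,0,0,-0.06,80],[0,152,0,0,0,-0.08,80],[0,188,0,0,0,-0.1,80],[0,224,0,0,0,-0.12,80],[0,260,0,0,0,-0.14,80],[0,296,0,0,0,-0.16,80],[0,332,0,0,0,-0.166,80]])

```text
t: 8.83
position: [492.1, 164.9, 249.8]
tool_rot: [[0.972, -0.234, 0.001], [-0.234, -0.972, 0.0], [0.001, -0.0, -1.0]]
force: [1.4, -1.1, 1.1]
finger_gap: 0.937
```

Request:
servo_tool(targets=[[0,36,0,0,0,0,80],[0,70,0,0,0,0,80],[0,100,0,0,0,0,80],[0,125,0,0,0,0,80],[0,142,0,0,0,0,80],[-1,151,0,0,0,0,80],[-2,154,0,0,0,0,80],[-2,154,0,0,0,0,80],[-2,154,0,0,0,0,80],[-2,154,0,0,0,0,80]])

```text
t: 9.67
position: [490.3, 316.7, 249.5]
tool_rot: [[0.972, -0.236, 0.0], [-0.236, -0.972, 0.0], [0.0, -0.0, -1.0]]
force: [0.5, 0.2, 0.3]
finger_gap: 0.942
```

```bash
python3 - <<'E'
from h import *
s=sense(); y=s['tool_rot'][:,1]; print(s['t'],s['position'],np.degrees(np.arctan2(y[1],y[0])),s['finger_gap'],s['force'])
c=camera_info('wrist'); im=get_image('wrist'); save('w4',im)
import pickle; pickle.dump(c,open('w4.pkl','wb'))
print(proj('wrist',[[490.3,317.8,108],[397.8,339.8,52],[604.7,289.8,104]],c))
E
```

```text
9.6667 [490.33908196 316.70743414 249.49369043] -103.63669493648281 0.9421537592336022 [0.49866971 0.19759095 0.33354436]
[[315.33413902 227.07192255]
 [316.3257651  301.35299972]
 [315.44259482  61.16612029]]
```

View pics/w4.png

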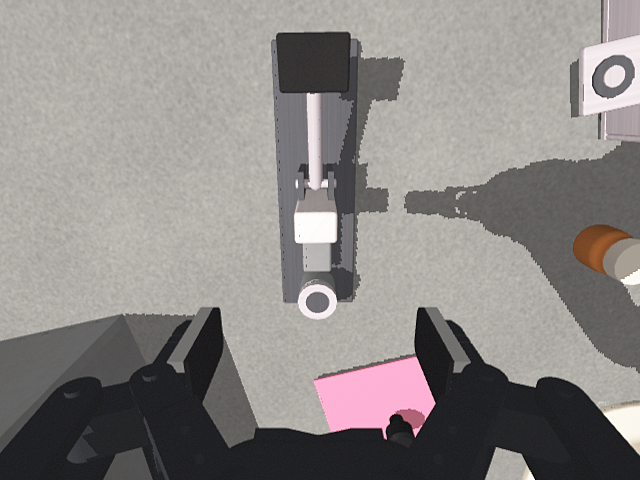

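Wrist view: post top centred at (316,222), saddle at (317,300) and pedal at (314,62), all within a few pixels of prediction. Descend and grip.

Request:
servo_tool(targets=[[0,0,-15,0,0,0,80],[0,0,-40,0,0,0,80],[0,0,-70,0,0,0,80],[0,0,-100,0,0,0,80],[0,0,-130,0,0,0,80],[0,0,-150,0,0,0,80],[0,0,-160,0,0,0,80],[0,0,-164,0,0,0,80],[0,0,-164,0,0,0,80],[0,0,-164,0,0,0,30]], squeeze=100)

```text
t: 10.55
position: [490.7, 317.9, 86.6]
tool_rot: [[0.972, -0.235, 0.002], [-0.235, -0.972, 0.001], [0.001, -0.001, -1.0]]
force: [0.7, 0.9, 0.2]
finger_gap: 0.813
```

Request:
servo_tool(targets=[[0,0,0,0,0,0,25],[0,0,0,0,0,0,25],[0,0,0,0,0,0,25],[0,0,0,0,0,0,25],[0,0,0,0,0,0,25],[0,0,0,0,0,0,25],[0,0,3,0,0,0,25],[0,0,8,0,0,0,25],[0,0,15,0,0,0,25],[0,0,20,0,0,0,25]])

```text
t: 11.38
position: [490.0, 317.8, 106.0]
tool_rot: [[0.972, -0.235, -0.0], [-0.235, -0.972, 0.0], [-0.0, -0.0, -1.0]]
force: [0.1, -0.7, -5.9]
finger_gap: 0.386
```

```bash
python3 - <<'E'
from h import *
s=sense(); y=s['tool_rot'][:,1]; print(s['t'],s['position'],np.degrees(np.arctan2(y[1],y[0])),s['finger_gap'],s['force'],s['moment'])
a=get_image('wrist'); b=get_image('scene')
save('w5',np.hstack([cv2.resize(a,(400,300)),cv2.resize(b[200:380,270:510],(400,300))]))
E
```

```text
11.3833 [490.02348409 317.79521262 106.0175096 ] -103.5918661192864 0.3862727895202692 [ 0.09703404 -0.7047997  -5.91715344] [ 0.0249055  -0.01044662 -0.03202616]
```

View pics/w5.png

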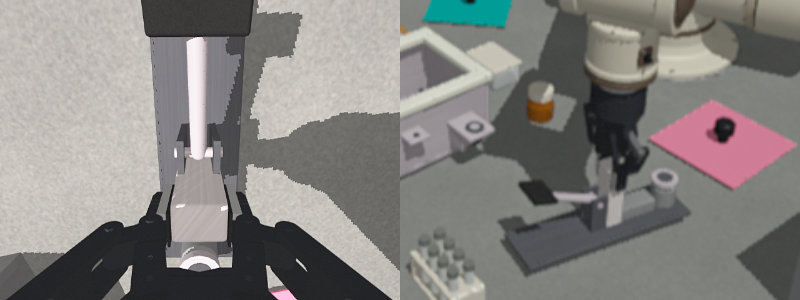

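Jack is held upright with its base about 20 mm up. I rotate it by +1.794 rad, clear of the rack, and bring it to a standoff in front of the lug.

Request:
servo_tool(targets=[[0,0,2,0,0,0.04,25],[0,-2,4,0,0,0.12,25],[0,-6,5,0,0,0.22,25],[0,-12,5,0,0,0.33,25],[0,-18,5,0,0,0.44,25],[0,-24,5,0,0,0.55,25],[0,-30,5,0,0,0.66,25],[0,-36,5,0,0,0.77,25],[0,-42,5,0,0,0.88,25],[0,-46,5,0,0,0.99,25]])

```text
t: 12.32
position: [489.9, 271.3, 110.1]
tool_rot: [[0.726, 0.688, -0.0], [0.688, -0.726, -0.0], [-0.0, -0.0, -1.0]]
force: [-0.7, 0.9, -6.4]
finger_gap: 0.381
```

Request:
servo_tool(targets=[[0,-4,0,0,0,0.11,25],[2,-9,0,0,0,0.22,25],[6,-14,0,0,0,0.33,25],[13,-19,0,0,0,0.44,25],[22,-24,0,0,0,0.55,25],[32,-28,0,0,0,0.65,25],[42,-31,0,0,0,0.73,25],[50,-32,0,0,0,0.78,25],[55,-32,0,0,0,0.804,25],[56,-32,0,0,0,0.804,25]])

```text
t: 13.15
position: [546.6, 239.6, 110.0]
tool_rot: [[0.013, 1.0, -0.0], [1.0, -0.013, -0.0], [-0.0, -0.0, -1.0]]
force: [0.0, 0.4, -6.2]
finger_gap: 0.381
```

```bash
python3 - <<'E'
from h import *
s=sense(); y=s['tool_rot'][:,1]; print(s['t'],s['position'],np.degrees(np.arctan2(y[1],y[0])),s['finger_gap'],s['force'],s['moment'])
a=get_image('wrist'); b=get_image('scene'); t=get_image('top')
save('w6',np.hstack([cv2.resize(t[130:290,180:393],(400,300)),cv2.resize(b[200:410,210:490],(400,300))]))
E
```

```text
13.15 [546.64825228 239.56932667 109.97508429] -0.754468543244114 0.38102642941395953 [ 0.01010551  0.40251214 -6.21579968] [0.03666914 0.02140131 0.00172905]
```

View pics/w6.png

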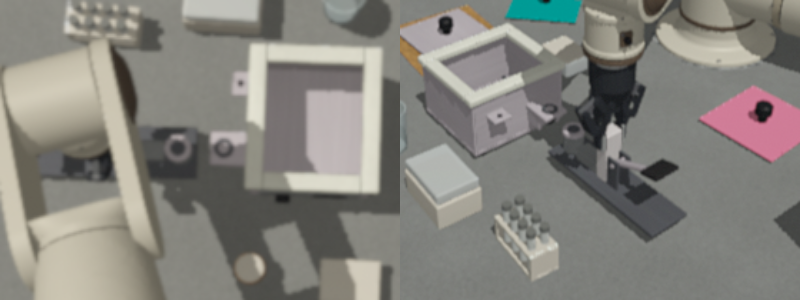

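```bash
python3 - <<'E'
from h import *
t=get_image('top'); np.save('top3.npy',t)
save('c3',cv2.resize(t[185:235,250:325],None,fx=10,fy=10,interpolation=cv2.INTER_CUBIC))
E
```

```text
(no output)
```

View pics/c3.png

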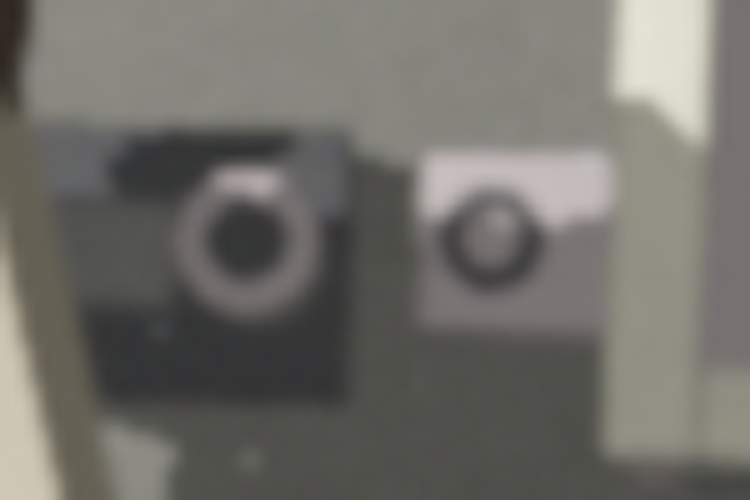

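Saddle ring is at crop (248,243) and lug ring at (492,240).

```bash
python3 - <<'E'
from h import *
a=ray('top',[[274.35,208.85]],77)[0]; b=ray('top',[[298.75,208.55]],81)[0]; print(a,b,b-a)
E
```

```text
[543.90399311 142.5740299   77.        ] [545.30893672  74.3282055   81.        ] [  1.40494361 -68.2458244    4.        ]
```

Request:
servo_tool(targets=[[0,0,-6,0,0,0,25],[0,0,-13,0,0,0,25],[0,0,-18,0,0,0,25],[0.5,-6,-19,0,0,0,25],[1,-18,-19,0,0,0,25],[1.4,-33,-19,0,0,0,25],[1.4,-48,-19,0,0,0,25],[1.4,-60,-19,0,0,0,25],[1.4,-66,-19,0,0,0,25],[1.4,-68,-19,0,0,0,25]])

```text
t: 14.18
position: [547.6, 170.5, 91.5]
tool_rot: [[0.015, 1.0, 0.0], [1.0, -0.015, -0.0], [-0.0, 0.0, -1.0]]
force: [-0.3, -1.4, -7.0]
finger_gap: 0.384
```

Request:
servo_tool(targets=[[0,0,0,0,0,0,25],[0,0,0,0,0,0,25],[0,0,-2,0,0,0,25],[0,0,-4,0,0,0,25],[0,0,-5,0,0,0,25],[0,0,-6,0,0,0,25],[0,0,-6.5,0,0,0,25],[0,0,-6.5,0,0,0,25],[0,0,-6.5,0,0,0,25],[0,0,-6.5,0,0,0,25]])

```text
t: 15.02
position: [547.4, 172.3, 86.4]
tool_rot: [[0.013, 1.0, 0.001], [1.0, -0.013, 0.0], [0.0, 0.001, -1.0]]
force: [-13.0, -1.7, 20.9]
finger_gap: 0.383
```

```bash
python3 - <<'E'
from h import *
s=sense(); y=s['tool_rot'][:,1]; print(s['t'],s['position'],np.degrees(np.arctan2(y[1],y[0])),s['finger_gap'],s['force'],s['moment'])
b=get_image('scene'); a=get_image('wrist')
save('w7',np.hstack([cv2.resize(a,(400,300)),cv2.resize(b[220:400,210:450],(400,300),interpolation=cv2.INTER_CUBIC)]))
E
```

```text
15.0167 [547.36833859 172.28066931  86.4226037 ] -0.7666208193180849 0.3825007050104789 [-12.98856117  -1.71378853  20.89582878] [-0.15170405  2.15339684 -0.04303928]
```

View pics/w7.png

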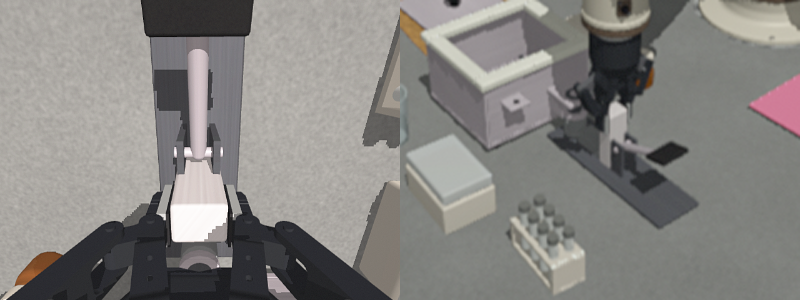

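On the bench, pressing about 21 N; I relieve the push, open and back up.

Request:
servo_tool(targets=[[0,0,1,0,0,0,25],[0,0,2,0,0,0,25],[0,0,2.3,0,0,0,25],[0,0,2.3,0,0,0,25],[0,0,2.3,0,0,0,40],[0,0,2.3,0,0,0,55],[0,0,2.3,0,0,0,70],[0,0,2.3,0,0,0,80],[0,0,2.3,0,0,0,80],[0,0,10,0,0,0,80]])

```text
t: 15.95
position: [546.9, 171.7, 93.8]
tool_rot: [[0.014, 1.0, -0.002], [1.0, -0.014, -0.0], [-0.0, -0.002, -1.0]]
force: [-0.2, -0.6, -0.4]
finger_gap: 0.937
```

Request:
servo_tool(targets=[[0,0,20,0,0,0,80],[0,0,50,0,0,0,80],[0,0,85,0,0,0,80],[0,0,120,0,0,0,80],[0,0,145,0,0,0,80],[0,0,155,0,0,0,80],[0,0,160,0,0,0,80],[0,0,160,0,0,0,80],[0,0,160,0,0,0,80],[0,0,160,0,0,0,80]])

```text
t: 16.78
position: [547.0, 171.7, 253.2]
tool_rot: [[0.014, 1.0, -0.002], [1.0, -0.014, -0.0], [-0.0, -0.002, -1.0]]
force: [0.0, 0.4, -0.4]
finger_gap: 0.939
```

```bash
python3 - <<'E'
from h import *
s=sense(); y=s['tool_rot'][:,1]; print(s['t'],s['position'],np.degrees(np.arctan2(y[1],y[0])),s['finger_gap'],s['force'],s['moment'])
c=camera_info('wrist'); a=get_image('wrist'); save('w8',a); b=get_image('scene'); t=get_image('top')
import pickle; pickle.dump(c,open('w8.pkl','wb'))
print(proj('wrist',[[546.6,169,108],[545.3,74,52],[548.2,287,104]],c))
save('w8b',np.hstack([cv2.resize(t[130:290,180:393],(400,300)),cv2.resize(b[200:410,210:490],(400,300))]))
E
```

```text
16.7833 [547.04269917 171.71222857 253.16465938] -0.8027338766671747 0.9391534088510589 [ 0.02109603  0.40900768 -0.37708681] [0.00570337 0.00512109 0.00804536]
[[318.93007348 227.5513754 ]
 [318.88387203 300.75356055]
 [319.09892989  63.91159961]]
```

View pics/w8.png

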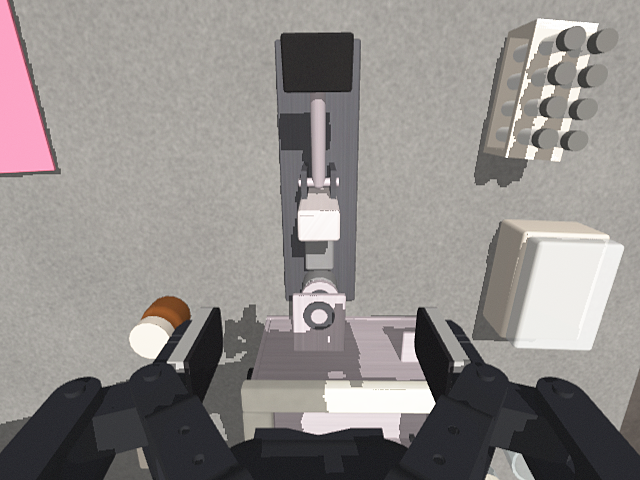

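View pics/w8b.png

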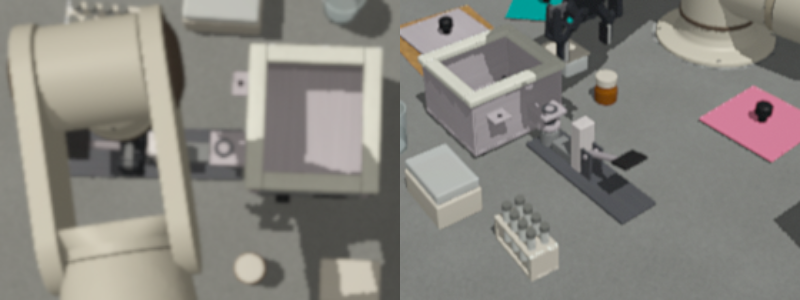

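```bash
python3 - <<'E'
from h import *
a=cv2.imread('pics/w8.png'); b=cv2.imread('pics/w4.png')
A=cv2.resize(a[190:360,270:370],None,fx=4,fy=3.5,interpolation=cv2.INTER_CUBIC)
B=cv2.resize(b[190:360,270:370],None,fx=4,fy=3.5,interpolation=cv2.INTER_CUBIC)
cv2.imwrite('pics/c8.png',np.hstack([A,B]))
import pickle; c=pickle.load(open('w8.pkl','rb'))
print(proj('wrist',[[545.3,74.2,81],[545.3,74,66],[545.3,94,52]],c))
E
```

```text
[[318.8466104  315.34818321]
 [318.86783966 307.6068789 ]
 [318.63161355 282.92985225]]
```

View pics/c8.png

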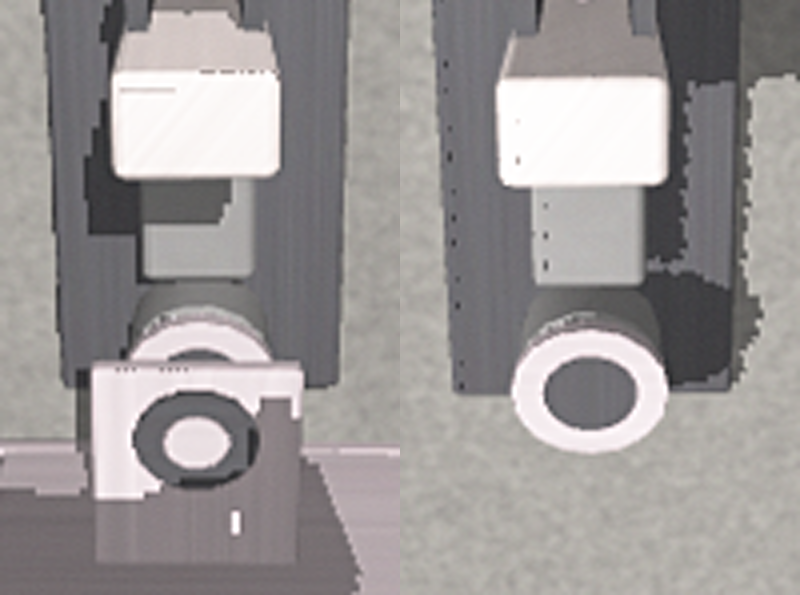

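The wrist view (ring at (318.5,316), visible saddle arc centred near (319,299)) puts the saddle centred on the lug to within about 2 mm. That is well inside 14 mm. The jack is flat with its handle up, so I close the fingers and go over the pedal.

Request:
servo_tool(targets=[[0,15,0,0,0,0,60],[0,40,0,0,0,0,40],[0.8,70,0,0,0,0,20],[0.8,98,0,0,0,0,0],[0.8,113,-20,0,0,0,0],[0.8,117,-50,0,0,0,0],[0.8,117,-80,0,0,0,0],[0.8,117,-105,0,0,0,0],[0.8,117,-120,0,0,0,0],[0.8,117,-126,0,0,0,0]], squeeze=40)

```text
t: 17.77
position: [547.0, 288.4, 125.5]
tool_rot: [[0.014, 1.0, -0.004], [1.0, -0.014, -0.002], [-0.002, -0.004, -1.0]]
force: [-0.1, -0.2, -0.1]
finger_gap: -0.0
```

```bash
python3 - <<'E'
from h import *
s=sense(); y=s['tool_rot'][:,1]; print(s['t'],s['position'],np.degrees(np.arctan2(y[1],y[0])),s['finger_gap'],s['force'],s['moment'])
b=get_image('scene'); a=get_image('wrist')
save('w9',np.hstack([cv2.resize(a,(400,300)),cv2.resize(b[200:380,250:490],(400,300),interpolation=cv2.INTER_CUBIC)]))
E
```

```text
17.7667 [547.02144662 288.42306879 125.45977123] -0.7932526584758038 -0.0004890794034751794 [-0.10507296 -0.1696873  -0.13560545] [ 0.00921233 -0.05683816 -0.00762726]
```

View pics/w9.png

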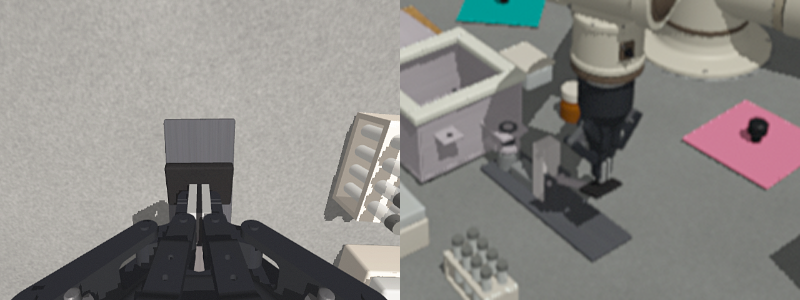

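Request:
servo_tool(targets=[[0,0,-6,0,0,0,0],[0,0,-10,0,0,0,0],[0,0.3,-13,0,0,0,0],[0,1.5,-16,-0.01,0,0,0],[0,3,-19.5,-0.03,0,0,0],[0,4.6,-23,-0.05,0,0,0],[0,6.6,-28,-0.075,0,0,0],[0,8.7,-33,-0.1,0,0,0],[0,10.2,-38,-0.125,0,0,0],[0,11.6,-43,-0.15,0,0,0]])

```text
t: 18.7
position: [548.6, 300.7, 85.7]
tool_rot: [[0.014, 1.0, 0.001], [0.988, -0.013, -0.152], [-0.152, 0.003, -0.988]]
force: [1.7, -2.2, 9.5]
finger_gap: 0.001
```

Request:
servo_tool(targets=[[0,1.1,-5,-0.025,0,0,0],[0,2.1,-10.5,-0.05,0,0,0],[0,2.6,-16,-0.075,0,0,0],[0,3,-20.5,-0.1,0,0,0],[0,3,-22,-0.1,0,0,0],[0,3,-23,-0.1,0,0,0],[0,3,-23,-0.1,0,0,0],[0,3,-23,-0.1,0,0,0],[0,3,-23,-0.1,0,0,0],[0,3,-23,-0.1,0,0,0]])

```text
t: 19.53
position: [548.7, 303.7, 64.0]
tool_rot: [[0.014, 1.0, 0.002], [0.968, -0.013, -0.249], [-0.249, 0.005, -0.968]]
force: [-2.9, -0.9, 22.2]
finger_gap: -0.001
```

```bash
python3 - <<'E'
from h import *
s=sense(); y=s['tool_rot'][:,1]; print(s['t'],s['position'],np.degrees(np.arctan2(y[1],y[0])),s['finger_gap'],s['force'],s['moment'])
b=get_image('scene'); a=get_image('wrist')
save('w10',np.hstack([cv2.resize(a,(400,300)),cv2.resize(b[200:380,210:450],(400,300),interpolation=cv2.INTER_CUBIC)]))
E
```

```text
19.5333 [548.67652266 303.67817656  64.03490053] -0.7530178961272589 -0.0005418097739040365 [-2.86308846 -0.91937165 22.19764557] [-1.07452223  0.45021757 -0.11108098]
```

View pics/w10.png

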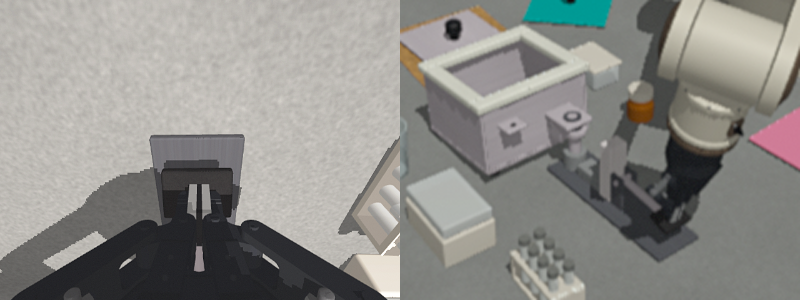

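The handle is at its stop: 22 N, fingertips at about 53 mm. I'll check that the bath has risen, from the ring's pixel shift in the scene view.

```bash
python3 - <<'E'
from h import *
b=get_image('scene'); a=np.load('scene.npy'); t=get_image('top')
f=lambda i:cv2.resize(i[250:300,280:340],(396,330),interpolation=cv2.INTER_CUBIC)
save('c10',np.hstack([f(a),f(b)]))
R=np.array([545.3,74.2,81]); 
hinge=np.array([582-1.2,-57-90,12.])
for th in (0,.04,.07):
    d=R-hinge; p=[R[0],hinge[1]+d[1]*np.cos(th)-d[2]*np.sin(th),hinge[2]+d[1]*np.sin(th)+d[2]*np.cos(th)]
    print(th,np.round(p,1),proj('scene',[p]), (proj('scene',[p])-[280,250])*6.6)
E
```

```text
0 [545.3  74.2  81. ] [[314.40045672 275.99428647]] [[227.04301434 171.56229073]]
0.04 [545.3  71.3  89.8] [[313.6749396  272.76444179]] [[222.25460133 150.24531583]]
0.07 [545.3  68.8  96.3] [[313.07535888 270.31948684]] [[218.29736862 134.10861316]]
```

View pics/c10.png

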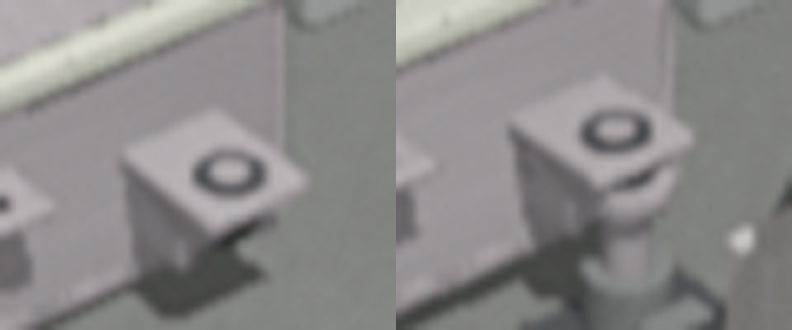

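```bash
python3 - <<'E'
from h import *
a=np.linspace(0,6.283,60)
for y in (69,73,77,81):
    P=np.c_[545.3+20*np.cos(a),y+20*np.sin(a),np.full(60,81.5)]
    q=(proj('scene',P)-[280,250])*6.6; print(y,'right edge x',q[:,0].max()+396,'bottom y',q[:,1].max())
E
```

```text
69 right edge x 665.1270210923882 bottom y 194.43596282860693
73 right edge x 671.4105741165841 bottom y 199.15002130816998
77 right edge x 677.7173590736668 bottom y 203.8817110733116
81 right edge x 684.0475050440225 bottom y 208.63113122483583
```

The ring rose by about 42 crop pixels, so the tilt is about 0.075. The saddle is about 5–7 mm off the lift point, inside tolerance. Now the handle back up along the reverse arc.

Request:
servo_tool(targets=[[0,0,2.5,0,0,0,0],[0,-0.4,7,0.025,0,0,0],[0,-0.9,12.5,0.05,0,0,0],[0,-1.9,18,0.075,0,0,0],[0,-3,23,0.1,0,0,0],[0,-4.4,28,0.125,0,0,0],[0,-5.9,33,0.15,0,0,0],[0,-8,38,0.175,0,0,0],[0,-10,43,0.2,0,0,0],[0,-13,49,0.23,0,0,0]])

```text
t: 20.57
position: [547.9, 290.5, 111.5]
tool_rot: [[0.014, 1.0, -0.001], [1.0, -0.014, -0.019], [-0.019, -0.001, -1.0]]
force: [-0.1, 0.6, 1.4]
finger_gap: -0.0
```

Request:
servo_tool(targets=[[0,-1,5,0.01,0,0,0],[0,-1.6,10,0.02,0,0,0],[0,-1.6,15,0.02,0,0,0],[0,-1.6,18,0.02,0,0,0],[0,-1.6,18,0.02,0,0,0],[0,-1.6,18,0.02,0,0,0],[0,-1.6,18,0.02,0,0,0],[0,-1.6,18,0.02,0,0,0],[0,-1.6,18,0.02,0,0,0],[0,-1.6,18,0.02,0,0,0]])

```text
t: 21.4
position: [548.2, 288.8, 129.6]
tool_rot: [[0.014, 1.0, -0.0], [1.0, -0.014, -0.0], [-0.0, -0.0, -1.0]]
force: [-0.1, 0.3, -0.2]
finger_gap: -0.002
```

```bash
python3 - <<'E'
from h import *
s=sense(); y=s['tool_rot'][:,1]; print(s['t'],s['position'],s['tool_rot'][:,2],s['force'],s['moment'])
b=get_image('scene'); t=get_image('top')
save('w11',np.hstack([cv2.resize(t[130:290,180:393],(400,300)),cv2.resize(b[200:380,210:450],(400,300),interpolation=cv2.INTER_CUBIC)]))
f=lambda i:cv2.resize(i[250:300,280:340],(396,330),interpolation=cv2.INTER_CUBIC)
g=lambda i:cv2.resize(i[185:235,265:325],(396,330),interpolation=cv2.INTER_CUBIC)
save('c11',np.hstack([f(b),g(t)]))
E
```

```text
21.4 [548.15179846 288.83526596 129.56028277] [-3.90506655e-04 -1.53640842e-04 -9.99999912e-01] [-0.12442792  0.3190664  -0.17229031] [-0.00524025  0.0222386  -0.03765825]
```

View pics/w11.png

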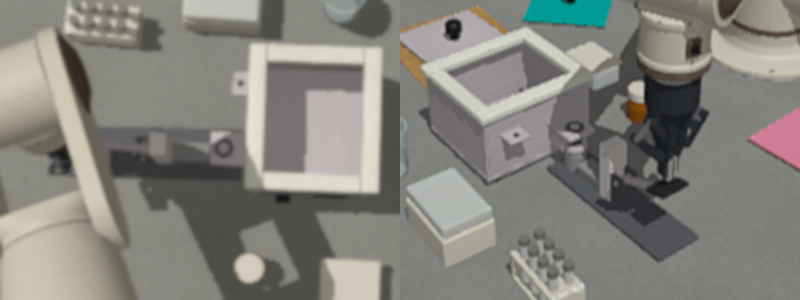

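View pics/c11.png

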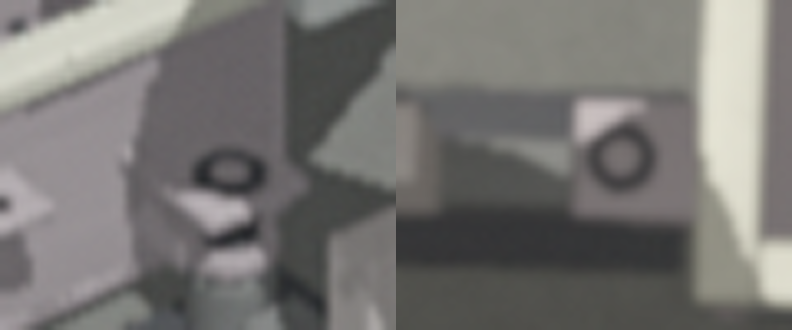

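The ring is back at its starting pixel, so the bath is down, the handle is up and the pedal is free. Second pump, to be held.

Request:
servo_tool(targets=[[0,0,-6,0,0,0,0],[0,0,-11,0,0,0,0],[0,0.3,-14,0,0,0,0],[0,1.5,-17,-0.01,0,0,0],[0,3,-20.5,-0.03,0,0,0],[0,4.6,-24,-0.05,0,0,0],[0,6.6,-29,-0.075,0,0,0],[0,8.7,-34,-0.1,0,0,0],[0,10.2,-39,-0.125,0,0,0],[0,11.6,-44,-0.15,0,0,0]])

```text
t: 22.33
position: [548.4, 300.5, 85.6]
tool_rot: [[0.014, 1.0, 0.0], [0.988, -0.014, -0.153], [-0.153, 0.003, -0.988]]
force: [-2.2, -3.9, 9.6]
finger_gap: 0.001
```

Request:
servo_tool(targets=[[0,1.1,-5,-0.025,0,0,0],[0,2.1,-10.5,-0.05,0,0,0],[0,2.6,-16,-0.075,0,0,0],[0,3,-20.5,-0.1,0,0,0],[0,3,-22,-0.1,0,0,0],[0,3,-23,-0.1,0,0,0],[0,3,-23,-0.1,0,0,0],[0,3,-23,-0.1,0,0,0],[0,3,-23,-0.1,0,0,0],[0,3,-23,-0.1,0,0,0]])

```text
t: 23.17
position: [548.5, 303.5, 64.0]
tool_rot: [[0.014, 1.0, 0.001], [0.968, -0.013, -0.249], [-0.249, 0.005, -0.968]]
force: [-5.6, -3.5, 22.6]
finger_gap: -0.003
```

```bash
python3 - <<'E'
from h import *
s=sense(); print(s['t'],s['position'],s['tool_rot'][:,2],s['force'],s['moment'])
b=get_image('scene'); t=get_image('top')
f=lambda i:cv2.resize(i[250:300,280:340],(396,330),interpolation=cv2.INTER_CUBIC)
save('c12',np.hstack([f(b),cv2.resize(b[160:360,180:420],(396,330))]))
save('t12',t); print(sense()['force'],sense()['position'])
E
```

```text
23.1667 [548.49108516 303.47676773  64.04246605] [ 0.00133155 -0.24949397 -0.96837544] [-5.61644389 -3.45982529 22.59777546] [-1.57600692  1.05743422 -0.21611564]
[-6.30636045 -4.45608192 22.41536676] [548.50029231 303.51994609  64.0543128 ]
```

View pics/c12.png

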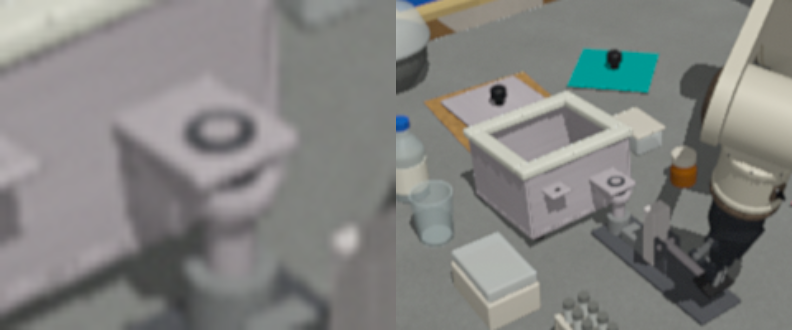

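View pics/t12.png

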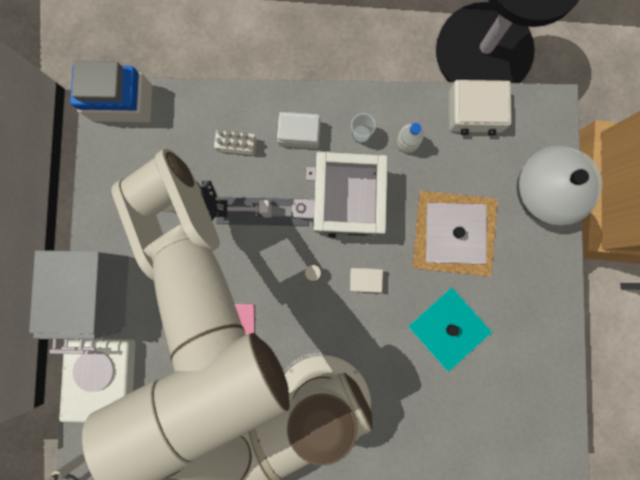

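The ring is again at the raised position (220,131) and the lid is centred on the mat at (457,233). All bystanders are where they started. I hold briefly to check that the push is steady before signing off.

Request:
servo_tool(targets=[[0,0,0,0,0,0,0],[0,0,0,0,0,0,0],[0,0,0,0,0,0,0],[0,0,0,0,0,0,0],[0,0,0,0,0,0,0],[0,0,0,0,0,0,0],[0,0,0,0,0,0,0],[0,0,0,0,0,0,0],[0,0,0,0,0,0,0],[0,0,0,0,0,0,0]])

```text
t: 24.1
position: [548.5, 303.5, 64.1]
tool_rot: [[0.014, 1.0, 0.001], [0.968, -0.013, -0.249], [-0.249, 0.005, -0.968]]
force: [-6.1, -4.1, 21.8]
finger_gap: 0.002
```

```bash
python3 - <<'E'
from h import *
s=sense(); print(s['t'],s['position'],s['force'])
if s['force'][2]>18 and s['force'][2]<35 and s['position'][2]<66: print(sign_off())
E
```

```text
24.1 [548.48829122 303.5088196   64.0563041 ] [-6.05663045 -4.05642236 21.83459174]
the job is handed in; nothing more can be done
None
```

The job is done and handed in at 24.1 s. The lid is on the mat, the jack is under the ring-marked lug, and the arm is holding the handle down with the bath raised. `sign_off` gives no verdict, so the results below are my own measurements.

- **Lid:** I lifted it off by the knob and set it down flat. In the top view its knob is at (459,232) px, against a mat centre of about (455,233) px.
- **Jack:** It stands on the bench with the saddle about 2 mm off the lift point at rest. With the bath raised it is an estimated 5–7 mm off, because the lug swings back slightly; the limit is 14 mm.
- **Trial stroke:** The handle went to its stop and the bath rose to a tilt of about 0.075 rad. The handle then came back up and the ring returned to its starting pixel.
- **Final hold:** The second stroke reached the same raised ring position. The push on the pedal stayed steady at about 22 N over a further 0.8 s hold.
- **Other things on the bench:** The ones I compared in the top view show no shift.

No check failed. Two small disagreements:
- **Camera views:** The wrist and top views differed by 2–4 mm on the knob.
- **Bench contact:** Setting the jack down briefly pressed the bench with about 21 N before I eased off.

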